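# Click the bench torch on and stand it on the steel plate

## Task

Take the smaller of the two torches out of the tool rack and, still holding it upright, push its tail button fully in against the steel plate so that the torch clicks on. Then let go and leave it standing on its tail, wholly on the plate, and leave the larger torch where it is in the rack.

Things in the scene. Friction and masses are not known exactly. Their poses are not given: they have to be found in the camera images.
- torch_head (a point): Centre of the smaller torch's head: black upright cylinder 50 mm across, 55 mm high, bright round lens on top; the point is 27.5 mm below the lens, z up the torch. Below the head a shaft 34 mm across, 75 mm long, ends in a flat tail rim 102.5 mm below this point; the tail button sticks out 8 mm more. About 0.22 kg. Hangs loosely by its head in a rack hole; lift 170 mm or more before carrying it over other tools.
- tail_button (a joint): The smaller torch's round rubber tail button, 20 mm across, at the bottom end of its shaft: 0 m fully out (off), 0.008 m flush with the tail rim (on). It moves against a steady 6 N or so and stays where it is pushed to. Once it is flush, the rim meets the surface and the torch can stand on its tail.
- plate_top (a point): Centre of the upper face of the square bare steel plate, 130 x 130 mm and 20 mm thick, fixed to the bench; z up, x and y along its edges.
- big_torch_head (a point): Centre of the head of the larger torch of the same make, in another hole of the same rack: head 66 mm across and 68 mm high, the point half-way up, the lens 168 mm above the bench. The horizontal line from here to the smaller torch's head runs along the rack's row of holes.
- rack: Fixed green rack, top 100 mm above the bench, 90 mm wide (x), 290 mm long (y); origin under its centre. Three 43 mm holes in a row along y, 95 mm apart; the two torches and a steel plug gauge (22 mm knob over a 52 mm flange) hang in them in any order. Room for fingers is on the two long sides of the row.
Not all that is in view belongs to the job. Leave any pink or turquoise look-alike of the part that bears torch_head alone.

How it is judged:
By the outcome, as a careful person would: the job done as asked, in the order asked, and still so for the second after the job is handed in, with the robot touching nothing.
It also fails if it takes over 45 s, if anything falls off the work surface, if the arm or the gripper's body presses on something with over 40 N, if the wrist force passes 120 N, or if a joint passes its speed limit or range.

## Robot

A 6-joint arm with a two-finger parallel gripper is mounted at the origin on the work surface. World frame = base frame: x ahead of the robot, y to its left, z up, the work surface at z = 0. Lengths are in mm, angles in rad, forces in N, time in s.
With the tool pointing down it reaches from about 350 to 875 mm from the base axis. Payload 4.2 kg.
Tool frame: the origin (TCP) lies on the centre line of the jaws, within the pads' length; the fingertips stand 22 mm ahead of it and the grasp point (between the pads) lies 3 mm ahead of it; z points along the fingers, y is the direction in which the jaws open and shut (so a half turn about z gives the same grasp; the last joint's range is limited). The gripper opens to 85 mm and grips with 20 to 120 N. Pads are 22 mm wide; open, the fingers measure 114 mm over their backs; the gripper's body (76 mm by 85 mm) begins 54 mm behind the grasp point. The pads swing forward as they close: fully open they stand 13 mm farther back than shut.
Start: joints at [-0.993, 0.385, 0.008, 0, -1.194, -0.259], TCP at [195.907, -593.481, 217.412] pointing down, gripper open.
Joint ranges: [-3.14, 3.14], [-1.21, 2.06], [-1.07, 1.41], [-3.16, 2.05], [-2.99, -0.16], [-3.1, 3.1]. Speed limits (rad/s): [2.79, 2.79, 3.14, 3.14, 3.14, 3.14].

## Interface

Orientations are given as a unit quaternion [x, y, z, w].
In Python, from station import manip gives the robot as it stands.
- The arm moves only by the tool step_arm, never from a script. Its argument "rows" is a list that holds one entry, the list of rows, each a list of 7 numbers: the turn, a rotation vector about the tool's x, y, z in degrees, then the shift along the tool's x, y, z in m, then the opening, from -1 (shut) to 1 (fully open), so that 0 is half open. A call has 1 to 5 rows; each row is the pose to reach, as a shift and turn from the pose measured when the call began, along the tool's axes at that moment; what a row does not reach only later rows make up. A row lasts 1/8 s, in which the tool goes at most 62.5 mm and 10.7 degrees, less where a joint would pass 70% of its speed; a pose out of reach is approached as far as the arm can. A call with a gripper value outside its range is refused whole. The fingers move at their own pace and stop on an object; the grip force is fixed at half the most. Time passes only in rows, so rows that repeat a pose let the fingers close. It gives the time, the measured TCP pose, the force and the opening at its end, in the units of the state.
- manip.observe(): the state, without advancing time (a new reading comes with each control period).
- manip.get_image(name): name is "scene" or "top" or "wrist"; returns a dict with "color" (480x640x3 uint8, blue, green, red), "range_z" (480x640 float32, mm along the optical axis (not along the pixel's ray), 0 where there is no reading), "K" (3x3 intrinsics, pixels), "D" ([k1, k2, p1, p2, k3] as OpenCV has them; the pictures are not rectified), "position" and "orientation" of the camera in the world. Camera axes: x right, y down, z forward; pixel columns grow to the right and rows downward; lengths in mm; the calibration is good to about 2 mm. A picture is of the moment at which its call begins.
- manip.finish_job(): hands the job in, once; it reports no verdict.
The state is a dict: "t": time; "joint_pos": joint angles; "qvel": joint speeds; "joint_efforts": joint torques, N m; "eef_pos": TCP position; "tcp_rot": TCP orientation; "force": force on the tool from outside, world axes, zero at the start; "torque": the same for the moment, N m; "grip_width": opening from 0.0 (shut) to 1.0 (fully open).
Only numpy, scipy, OpenCV 4.12 (cv2) and the standard library are available. Lean on these libraries where they do the work, as an engineer would, in place of code of your own. Each camera call takes 0.05 s, during which the arm holds its last target.

## Working session

There is one attempt and no reset: what is moved stays moved. The work goes in short steps, Python scripts to look and compute and a tool call to move; the robot and the scene stay as the last step left them, time stands still between calls to the robot, and variables do not carry over. Pictures are saved under pics/ and viewed, and the job is handed in when it is done.

Besides the shell and the picture viewer there is one more tool, called after "Emit:" in YAML: its name, and indented under it one key for each argument. step_arm: Moves the arm, as the interface text tells. Its arguments: {"type":"object","properties":{"rows":{"type":"array"}},"required":["rows"]}

```bash
mkdir -p pics; ls
cat > h.py <<'E'
import numpy as np, cv2
from scipy.spatial.transform import Rotation as R
from station import manip
def grab(n,tag):
    im=manip.get_image(n); np.savez(f'pics/{tag}.npz',**{k:np.asarray(v) for k,v in im.items()})
    cv2.imwrite(f'pics/{tag}.png',im['color']); return im
def load(tag): return np.load(f'pics/{tag}.npz')
def ray(im,uv):
    uv=np.asarray(uv,float).reshape(-1,1,2)
    p=cv2.undistortPoints(uv,im['K'],im['D']).reshape(-1,2)
    d=np.c_[p,np.ones(len(p))]
    return np.asarray(im['position']),R.from_quat(im['orientation']).apply(d)
def onz(im,uv,z):
    o,d=ray(im,uv); return o+d*((z-o[2])/d[:,2])[:,None]
def cloud(im):
    h,w=im['range_z'].shape; u,v=np.meshgrid(np.arange(w),np.arange(h))
    o,d=ray(im,np.c_[u.ravel(),v.ravel()]); return (o+d*im['range_z'].reshape(-1,1)).reshape(h,w,3)
E
python3 - <<'E'
from h import *
for n in ['scene','top','wrist']:
    im=grab(n,n+'0'); print(n,im['position'],im['orientation'],im['K'][0,0])
print(manip.observe())
E
```

```text
pics
scene [1333.46635145 -363.43765199  878.35653549] [ 0.75345258  0.51129303 -0.23144186 -0.34252491] 553.7717842215833
top [357.92691029  -5.89124431 964.88217071] [-0.70215024  0.70744454 -0.0554835   0.05855631] 469.60454580184785
wrist [ 132.02733815 -615.04075655  371.98341009] [0.58061383 0.80261767 0.11140675 0.0792527 ] 344.21330407023436
{'t': 0.15, 'joint_pos': array([-9.93417965e-01,  3.85397208e-01,  6.95276534e-03, -3.43649056e-04,
       -1.19396337e+00, -2.58579365e-01]), 'qvel': array([-0.00018306, -0.00166394,  0.00303364,  0.00295534,  0.00027937,
        0.00041647]), 'joint_efforts': array([-3.86162819e-04, -3.92677188e+01,  1.88582146e+01,  4.18868825e+00,
       -3.42244588e-03, -1.86211686e-06]), 'eef_pos': array([ 195.75513478, -593.08478132,  216.56877912]), 'tcp_rot': array([-1.58662739e-01,  9.87332497e-01,  8.01207680e-04, -1.81094309e-04]), 'force': array([-0.84913004, -0.85529666, -0.20813591]), 'torque': array([ 0.01099261, -0.0009249 ,  0.01168501]), 'grip_width': 1.001445617587126}
```

View pics/scene0.png

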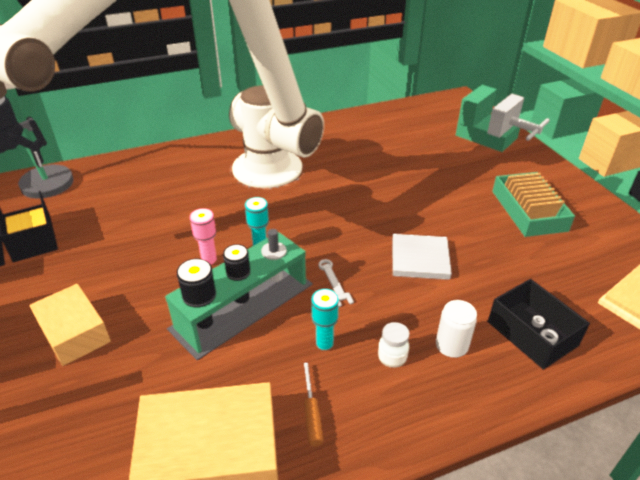

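View pics/top0.png

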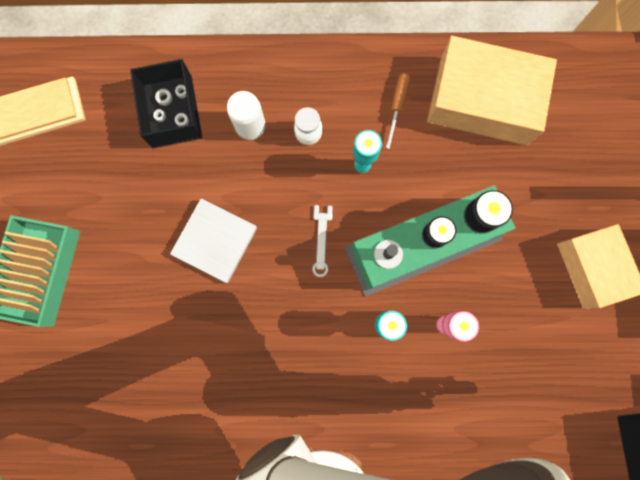

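View pics/wrist0.png

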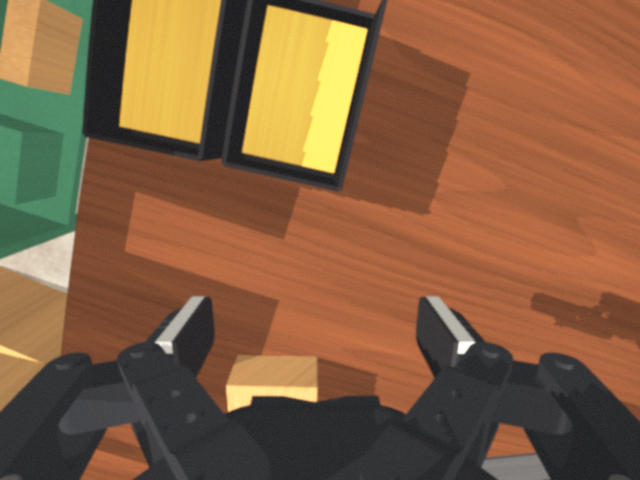

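The top view shows the small torch at about (440,230), between the plug gauge (388,253) and the big torch (491,209). The plate is at about (213,241). I'll measure these next.

Run:
```python
from h import *
for tag,rois in [('top0',{'small':(440,230,28),'big':(491,209,32)}),('scene0',{'small':(236,255,22),'big':(196,270,28)})]:
    im=load(tag); c=im['color']; P=cloud(im)
    for n,(u,v,r) in rois.items():
        m=np.zeros(c.shape[:2],np.uint8); cv2.circle(m,(u,v),r,255,-1)
        w=((c.min(2)>150)|((c[...,2]>180)&(c[...,1]>170)))&(m>0)
        cs,_=cv2.findContours(w.astype(np.uint8),0,2); k=max(cs,key=cv2.contourArea)
        e=cv2.fitEllipse(k); z=155 if n=='small' else 168
        hp=cv2.convexHull(k).reshape(-1,2)
        pz=P[w.astype(bool)]; pz=pz[pz[:,2]>100]
        print(tag,n,e,onz(im,[e[0]],z),'cloud med',np.median(pz,0))
im=load('top0');P=cloud(im);c=im['color']
hsv=cv2.cvtColor(c,cv2.COLOR_BGR2HSV)
m=((hsv[...,1]<40)&(hsv[...,2]>120)).astype(np.uint8); m[:, :150]=0;m[:,280:]=0;m[:180]=0;m[300:]=0
cs,_=cv2.findContours(m,0,2);k=max(cs,key=cv2.contourArea);print(cv2.contourArea(k))
r=cv2.minAreaRect(k); b=cv2.boxPoints(r); q=onz(im,b,20);print('plate',r,q,q.mean(0), np.median(P[m>0],0),np.linalg.norm(np.diff(q,axis=0),axis=1))
im=load('scene0');c=im['color'];hsv=cv2.cvtColor(c,cv2.COLOR_BGR2HSV)
m=((hsv[...,1]<50)&(hsv[...,2]>120)).astype(np.uint8); m[:, :380]=0;m[:,465:]=0;m[:225]=0;m[290:]=0
P2=cloud(im); s=P2[(m>0)]; s=s[s[:,2]>16]; print('scene plate top',np.median(s,0),s.min(0),s.max(0))
# rack
g=(hsv[...,0]>60)&(hsv[...,0]<90)
for t in ['top0','scene0']:
    P=cloud(load(t)); sel=(abs(P[...,2]-100)<6)&(P[...,0]>300)&(P[...,0]<700)&(abs(P[...,1]+150)<220)
    hh=cv2.cvtColor(load(t)['color'],cv2.COLOR_BGR2HSV); sel&=(hh[...,0]>60)&(hh[...,0]<85)&(hh[...,1]>90)
    r=cv2.minAreaRect(P[sel][:,:2].astype(np.float32)); print('rack',r,np.median(P[sel],0))
# heights of everything tall between
P=cloud(load('top0'))
for n,(u,v) in {'gauge':(389,252),'teal1':(392,325),'pink':(464,326),'teal2':(367,145),'block':(600,265)}.items(): print(n,np.median(P[v-4:v+5,u-4:u+5].reshape(-1,3),0))
```

```text
top0 small ((441.9070129394531, 229.57888793945312), (23.91371726989746, 24.764629364013672), 113.24781036376953) [[ 504.63483337 -215.99984175  155.        ]] cloud med [ 503.9464729  -215.40880813  156.90764347]
top0 big ((493.6886901855469, 207.86961364746094), (32.46866989135742, 34.46632385253906), 121.77465057373047) [[ 539.88437973 -304.45950287  168.        ]] cloud med [ 539.28535086 -303.77646122  169.79670161]
scene0 small ((234.9704132080078, 251.9650115966797), (14.090819358825684, 21.857345581054688), 81.64456939697266) [[ 506.14262139 -215.98393371  155.        ]] cloud med [ 506.7732529  -215.91941489  155.3721391 ]
scene0 big ((194.1651611328125, 266.5104064941406), (26.475736618041992, 40.183658599853516), 19.819833755493164) [[ 533.05507531 -301.18595555  168.        ]] cloud med [ 541.65099992 -303.71340205  168.27217328]
3939.0
plate ((213.24440002441406, 240.04843139648438), (64.45472717285156, 63.97559356689453), 27.149682998657227) [[483.47089203 303.51448025  20.        ]
 [601.99136061 248.11292116  20.        ]
 [538.97005069 128.16912084  20.        ]
 [42
[... 158 characters left out ...]
67]
scene plate top [518.63001264 213.28775911  19.42317376] [ 428.19497415 -363.43765199   16.00819336] [1333.46635145  299.36252221  878.35653549]
rack ((530.7379150390625, -208.35855102539062), (322.49639892578125, 296.34088134765625), 13.243277549743652) [ 492.96209138 -184.66105859  101.21217346]
rack ((588.4563598632812, -182.4846954345703), (268.6622314453125, 289.83270263671875), 22.303415298461914) [ 525.01003226 -226.65768786   99.55015726]
gauge [ 465.76145322 -122.11045698  155.08545458]
teal1 [ 340.53401487 -125.56311843  139.8527165 ]
pink [ 337.867797   -249.62694329  139.68398142]
teal2 [666.76854462 -89.95166299 140.19825661]
block [ 449.70344465 -542.92445019   60.70435748]
```

```bash
cat >> h.py <<'E'
def plan(p,yaxis=None,zdown=True):
    s=manip.observe(); T=R.from_quat(s['tcp_rot']); d=T.inv().apply(np.asarray(p)-s['eef_pos'])/1000
    if yaxis is None: y=T.as_matrix()[:,1]
    else: y=np.r_[yaxis,0.]
    y=np.r_[y[:2],0]; y/=np.linalg.norm(y)
    if y@T.as_matrix()[:,1]<0: y=-y
    z=np.array([0,0,-1.]); M=np.c_[np.cross(y,z),y,z]
    rv=(T.inv()*R.from_matrix(M)).as_rotvec(degrees=True)
    print('t',round(s['t'],2),'pos',s['eef_pos'].round(1),'tooly',T.as_matrix()[:,1].round(3),'z',T.as_matrix()[:,2].round(4),'turn',rv.round(2),'shift',d.round(4),'F',s['force'].round(1),'grip',round(s['grip_width'],3))
E
python3 - <<'E'
from h import *
plan([505,-216,270],[0.927,0.376])
E
```

```text
t 0.15 pos [ 195.8 -593.1  216.6] tooly [-0.313  0.95   0.002] z [-6.0e-04  1.5e-03 -1.0e+00] turn [ 7.000e-02 -8.000e-02  8.618e+01] shift [-0.4118  0.2613 -0.053 ] F [-0.8 -0.9 -0.2] grip 1.001
```

Emit:
step_arm:
  rows:
    - [[0,0,-9,-0.02,0.01,-0.055,1],[0,0,-19,-0.06,0.04,-0.055,1],[0,0,-28,-0.11,0.07,-0.055,1],[0,0,-38,-0.16,0.1,-0.055,1],[0,0,-47,-0.21,0.13,-0.055,1]]

```text
t: 0.78
eef_pos: [355.3, -402.3, 271.6]
tcp_rot: [-0.541, 0.841, 0.001, 0.0]
force: [1.1, -1.1, -0.1]
grip_width: 1.002
```

Run:
```python
from h import *
plan([505,-216,270],[-0.927,-0.376])
```

```text
t 0.78 pos [ 355.3 -402.3  271.6] tooly [-0.91   0.414  0.001] z [-7.0e-04  1.7e-03 -1.0e+00] turn [  0.05   0.1  -46.54] shift [-0.2316 -0.0592  0.0018] F [ 1.1 -1.1 -0.1] grip 1.002
```

Emit:
step_arm:
  rows:
    - [[0,0,-9.5,-0.05,-0.013,0,1],[0,0,-19,-0.1,-0.026,0,1],[0,0,-28,-0.15,-0.039,0,1],[0,0,-37,-0.2,-0.052,0,1],[0,0,-46.5,-0.232,-0.059,0,1]]

```text
t: 1.4
eef_pos: [506.1, -213.6, 271.5]
tcp_rot: [0.831, -0.556, -0.001, -0.001]
force: [0.2, -0.3, -0.5]
grip_width: 1.007
```

Run:
```python
from h import *
plan([505,-216,200],[-0.927,-0.376])
grab('wrist','w1');grab('top','t1')
```

```text
t 1.4 pos [ 506.1 -213.6  271.5] tooly [-0.924 -0.382  0.   ] z [-0.0012  0.0021 -1.    ] turn [0.02 0.14 0.37] shift [0.002  0.0019 0.0715] F [ 0.2 -0.3 -0.5] grip 1.007
```

View pics/w1.png

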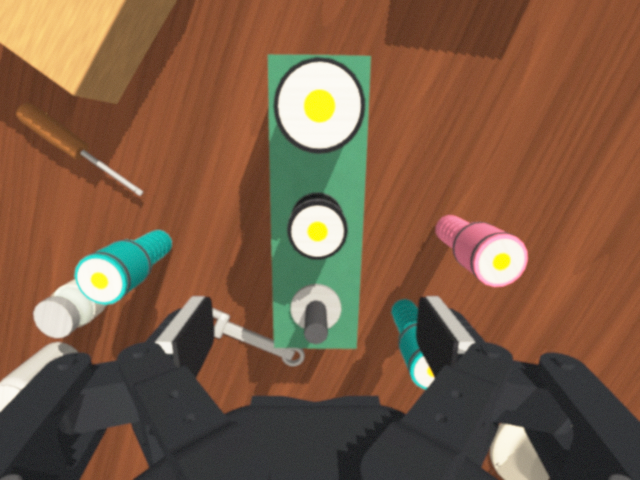

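Run:
```python
from h import *
P=cloud(load('w1'))
c=load('w1')['color']
for z in (155,168):
    s=(abs(P[...,2]-z)<5)&(c.min(2)<260)
    p=P[s]; 
    for q,r in (((505,-216),32),((540,-304),40)):
        k=p[np.hypot(*(p[:,:2]-q).T)<r]; 
        if len(k)>20: print(z,q,len(k),k.min(0),k.max(0),k.mean(0),cv2.minEnclosingCircle(k[:,:2].astype(np.float32)))
```

```text
155 (505, -216) 2847 [ 481.65066758 -241.00181601  150.01109973] [ 531.70306765 -191.17555738  157.16503827] [ 506.83136737 -216.70527796  154.4246247 ] ((506.6159973144531, -215.70159912109375), 25.37497329711914)
168 (540, -304) 6932 [ 508.06968151 -337.02809465  163.00672176] [ 574.48401585 -271.04123767  170.25160183] [ 541.50282655 -304.41831181  167.51767571] ((541.2108154296875, -303.59478759765625), 33.542816162109375)
```

The rack row runs vertically in the wrist view, with the small torch at (318,230) between its neighbours and both jaw sides clear. I'll descend over it.

Emit:
step_arm:
  rows:
    - [[0,0.1,0.3,0.002,0.001,0.04,1],[0,0.1,0.3,0.002,0.001,0.07,1],[0,0.1,0.3,0.002,0.001,0.075,1],[0,0.1,0.3,0.002,0.001,0.075,1]]

```text
t: 2.0
eef_pos: [506.4, -215.9, 196.8]
tcp_rot: [0.829, -0.559, -0.0, 0.0]
force: [0.4, 0.2, 0.5]
grip_width: 1.001
```

Run:
```python
from h import *
plan([506,-216,130],[-0.927,-0.376])
```

```text
t 2.0 pos [ 506.4 -215.9  196.8] tooly [-0.927 -0.375  0.   ] z [-1.e-04  0.e+00 -1.e+00] turn [ 0.01  0.   -0.08] shift [-0.      0.0004  0.0668] F [0.4 0.2 0.5] grip 1.001
```

Emit:
step_arm:
  rows:
    - [[0,0,0,0,0,0.02,1],[0,0,0,0,0,0.04,1],[0,0,0,0,0,0.055,1],[0,0,0,0,0,0.066,1],[0,0,0,0,0,0.066,1]]

```text
t: 2.62
eef_pos: [506.3, -215.9, 130.5]
tcp_rot: [0.829, -0.559, -0.0, 0.0]
force: [-0.5, -0.4, -0.1]
grip_width: 1.0
```

Emit:
step_arm:
  rows:
    - [[0,0,0,0,0,0,0.6],[0,0,0,0,0,0,0.3],[0,0,0,0,0,0,0],[0,0,0,0,0,0,-0.3],[0,0,0,0,0,0,-0.6]]

```text
t: 3.25
eef_pos: [506.4, -216.2, 131.7]
tcp_rot: [0.829, -0.559, 0.0, 0.0]
force: [-2.4, -0.5, 5.9]
grip_width: 0.547
```

Emit:
step_arm:
  rows:
    - [[0,0,0,0,0,0,-1],[0,0,0,0,0,0,-1],[0,0,0,0,0,0,-1]]

```text
t: 3.62
eef_pos: [506.4, -216.2, 131.7]
tcp_rot: [0.829, -0.559, 0.0, 0.0]
force: [-1.9, 0.2, 2.1]
grip_width: 0.552
```

Run:
```python
from h import *
plan([506,-216,310],[-0.927,-0.376])
grab('scene','s2');grab('wrist','w2')
```

```text
t 3.62 pos [ 506.4 -216.2  131.7] tooly [-0.927 -0.375  0.   ] z [-1.e-04 -7.e-04 -1.e+00] turn [ 0.02 -0.04 -0.06] shift [-0.0002  0.0004 -0.1783] F [-1.9  0.2  2.1] grip 0.552
```

View pics/s2.png

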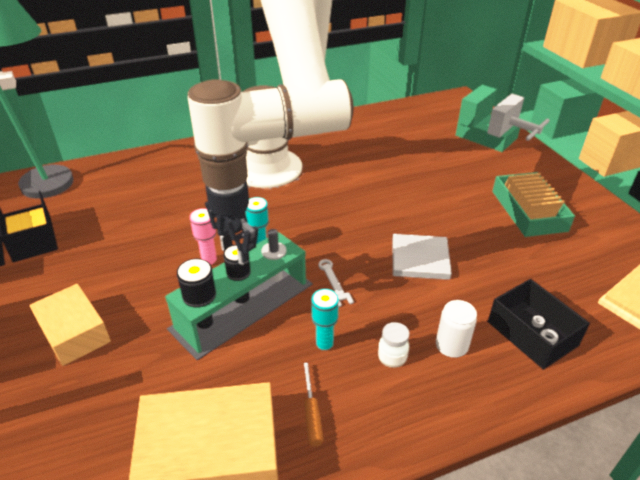

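View pics/w2.png

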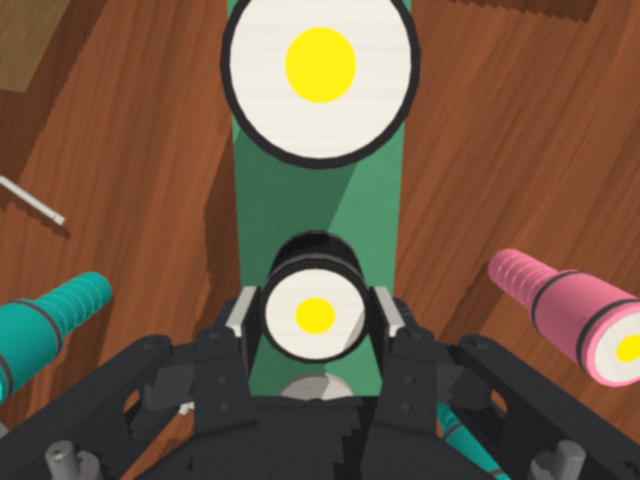

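The wrist view shows the head gripped between both pads at (316,313). Next I'll lift it straight up.

Emit:
step_arm:
  rows:
    - [[0,0,0,0,0,-0.015,-1],[0,0,0,0,0,-0.05,-1],[0,0,0,0,0,-0.09,-1],[0,0,0,0,0,-0.13,-1],[0,0,0,0,0,-0.165,-1]]

```text
t: 4.35
eef_pos: [506.4, -215.9, 298.6]
tcp_rot: [0.829, -0.559, 0.001, -0.0]
force: [0.6, 0.4, -3.3]
grip_width: 0.549
```

Emit:
step_arm:
  rows:
    - [[0,0,0,0,0,-0.02,-1],[0,0,0,0,0,-0.025,-1],[0,0,0,0,0,-0.025,-1]]

```text
t: 4.72
eef_pos: [506.0, -215.6, 322.8]
tcp_rot: [0.829, -0.559, -0.0, -0.0]
force: [0.1, 1.3, -3.1]
grip_width: 0.544
```

Run:
```python
from h import *
plan([512,215,320],[-0.927,-0.376])
grab('scene','s3')
im=load('s3')['color'];cv2.imwrite('pics/s3c.png',cv2.resize(im[60:360,80:480],None,fx=2,fy=2))
P=cloud(load('s3')); p=P.reshape(-1,3)
k=p[(np.hypot(p[:,0]-506,p[:,1]+216)<40)&(p[:,2]>185)&(p[:,2]<330)]
for z in range(185,330,10):
    q=k[abs(k[:,2]-z)<5]
    if len(q): print(z,len(q),q.mean(0).round(1),np.ptp(q,0).round(0))
```

```text
t 4.72 pos [ 506.  -215.6  322.8] tooly [-0.927 -0.375 -0.   ] z [-1.e-04  4.e-04 -1.e+00] turn [-0.    0.02 -0.07] shift [-0.397  -0.1669  0.003 ] F [ 0.1  1.3 -3.1] grip 0.544
205 3 [ 513.2 -216.8  209.1] [3. 5. 1.]
215 26 [ 517.7 -216.8  217.9] [14. 31.  8.]
225 73 [ 518.8 -216.   225.2] [16. 33.  9.]
235 76 [ 518.9 -216.3  235.1] [21. 35. 10.]
245 83 [ 518.7 -216.3  245.1] [23. 33. 10.]
255 82 [ 518.8 -216.3  255.3] [19. 34. 10.]
265 79 [ 518.6 -216.4  265.4] [19. 33. 10.]
275 80 [ 519.3 -216.5  275.2] [21. 34. 10.]
285 36 [ 520.4 -216.1  282.6] [17. 31. 10.]
295 111 [ 525.3 -216.8  295.9] [27. 50. 10.]
305 126 [ 525.7 -218.4  305. ] [31. 46. 10.]
315 142 [ 525.  -216.7  315.1] [33. 49. 10.]
325 126 [ 526.3 -217.4  325.3] [28. 46. 10.]
```

View pics/s3c.png

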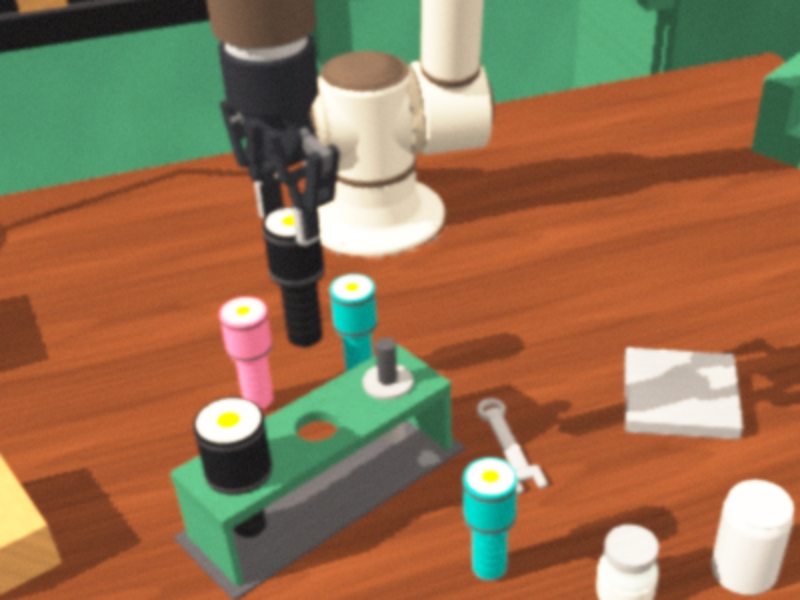

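The torch is out, hanging upright with its tail at z of about 207, and the big torch is untouched. Next I'll carry it to the plate.

Emit:
step_arm:
  rows:
    - [[0,0,0,-0.02,-0.009,0,-1],[0,0,0,-0.06,-0.026,0,-1],[0,0,0,-0.11,-0.047,0,-1],[0,0,0,-0.16,-0.068,0,-1],[0,0,0,-0.2,-0.085,0,-1]]

```text
t: 5.4
eef_pos: [508.9, 3.5, 320.9]
tcp_rot: [0.829, -0.559, -0.002, 0.001]
force: [0.6, -0.7, -2.7]
grip_width: 0.55
```

Emit:
step_arm:
  rows:
    - [[0,0,0,-0.05,-0.021,0,-1],[0,0,0,-0.1,-0.041,0,-1],[0,0,0,-0.15,-0.061,0,-1],[0,0,0,-0.18,-0.073,0,-1],[0,0,0,-0.19,-0.077,0,-1]]

```text
t: 6.02
eef_pos: [508.2, 210.1, 319.0]
tcp_rot: [0.83, -0.558, -0.002, 0.003]
force: [0.6, -1.2, -2.3]
grip_width: 0.55
```

Run:
```python
from h import *
plan([512,215,160],[-0.927,-0.376])
```

```text
t 6.03 pos [508.2 210.1 319. ] tooly [-0.926 -0.378  0.007] z [-0.007  -0.0016 -1.    ] turn [0.4  0.06 0.1 ] shift [-0.0029 -0.0065  0.159 ] F [ 0.6 -1.2 -2.3] grip 0.55
```

Emit:
step_arm:
  rows:
    - [[0.4,0,0,-0.003,-0.006,0.03,-1],[0.4,0,0,-0.003,-0.006,0.07,-1],[0.4,0,0,-0.003,-0.006,0.11,-1],[0.4,0,0,-0.003,-0.006,0.15,-1],[0.4,0,0,-0.003,-0.006,0.159,-1]]

```text
t: 6.65
eef_pos: [509.6, 212.7, 156.7]
tcp_rot: [0.83, -0.558, -0.002, 0.003]
force: [-0.6, -0.1, -3.0]
grip_width: 0.554
```

Emit:
step_arm:
  rows:
    - [[0,0,0,0,0,0,-1],[0,0,0,0,0,0,-1]]

```text
t: 6.9
eef_pos: [510.5, 213.0, 158.2]
tcp_rot: [0.83, -0.558, -0.001, 0.002]
force: [0.4, -0.4, -2.1]
grip_width: 0.549
```

Run:
```python
from h import *
plan([512,215,140],[-0.927,-0.376])
grab('scene','s4');grab('top','t4')
im=load('s4')['color'];cv2.imwrite('pics/s4c.png',cv2.resize(im[100:340,300:560],None,fx=2.5,fy=2.5))
P=cloud(load('s4')); p=P.reshape(-1,3)
k=p[(np.hypot(p[:,0]-512,p[:,1]-215)<40)&(p[:,2]>30)&(p[:,2]<170)]
for z in range(35,170,10):
    q=k[abs(k[:,2]-z)<5]
    if len(q): print(z,len(q),q.mean(0).round(1),np.ptp(q,0).round(0))
```

```text
t 6.9 pos [510.5 213.  158.2] tooly [-0.927 -0.376  0.005] z [-0.0047 -0.0024 -1.    ] turn [ 0.3  -0.03  0.02] shift [-0.0013 -0.0022  0.0182] F [ 0.4 -0.4 -2.1] grip 0.549
45 3 [516.9 209.7  44.4] [1. 5. 1.]
55 39 [519.4 205.3  56. ] [20. 31.  8.]
65 53 [519.3 205.4  65.2] [31. 33. 10.]
75 51 [519.5 204.3  75.4] [28. 30. 10.]
85 52 [519.4 205.2  85. ] [27. 30. 10.]
95 48 [519.9 204.3  94.7] [23. 27.  9.]
105 57 [520.  205.7 104.4] [29. 33. 10.]
115 48 [521.1 204.4 115. ] [24. 28.  9.]
125 27 [525.7 202.9 127.5] [39. 41.  9.]
135 90 [525.6 201.9 135.3] [40. 50. 10.]
145 80 [525.6 201.8 145. ] [39. 42. 10.]
155 85 [526.2 202.2 154.9] [36. 45. 10.]
165 81 [525.7 200.2 164.7] [40. 44. 10.]
```

View pics/s4c.png

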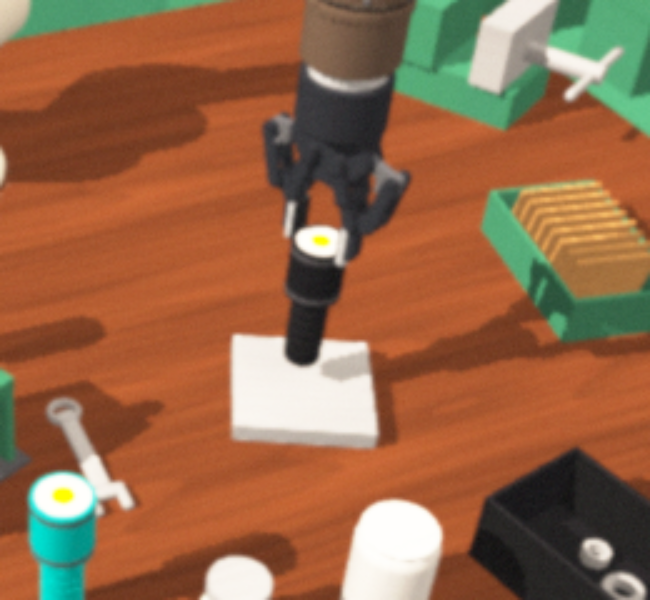

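The torch is upright over the plate and its tail is about 23 mm above it. I'll lower it gently and watch the force.

Emit:
step_arm:
  rows:
    - [[0.3,0,0,-0.001,-0.002,0.01,-1],[0.3,0,0,-0.001,-0.002,0.017,-1],[0.3,0,0,-0.001,-0.002,0.019,-1],[0.3,0,0,-0.001,-0.002,0.019,-1]]

```text
t: 7.5
eef_pos: [511.8, 214.8, 139.0]
tcp_rot: [0.83, -0.558, 0.0, 0.0]
force: [0.1, -0.3, -2.1]
grip_width: 0.549
```

Emit:
step_arm:
  rows:
    - [[0,0,0,0,0,0.002,-1],[0,0,0,0,0,0.004,-1],[0,0,0,0,0,0.006,-1],[0,0,0,0,0,0.006,-1]]

```text
t: 8.0
eef_pos: [511.8, 214.8, 133.2]
tcp_rot: [0.83, -0.558, 0.0, 0.0]
force: [-0.6, 0.1, -2.3]
grip_width: 0.547
```

Run:
```python
from h import *
plan([512,215,127],[-0.927,-0.376])
```

```text
t 8.0 pos [511.8 214.8 133.2] tooly [-0.926 -0.377 -0.   ] z [ 3.e-04 -4.e-04 -1.e+00] turn [-0.01 -0.03  0.04] shift [-0.0001 -0.0002  0.0062] F [-0.6  0.1 -2.3] grip 0.547
```

Emit:
step_arm:
  rows:
    - [[0,0,0,0,0,0.0015,-1],[0,0,0,0,0,0.003,-1],[0,0,0,0,0,0.003,-1]]

```text
t: 8.38
eef_pos: [512.0, 214.8, 130.5]
tcp_rot: [0.83, -0.558, 0.0, -0.0]
force: [-1.9, -1.0, 4.0]
grip_width: 0.547
```

Emit:
step_arm:
  rows:
    - [[0,0,0,0,0,0.0015,-1],[0,0,0,0,0,0.003,-1],[0,0,0,0,0,0.003,-1]]

```text
t: 8.75
eef_pos: [511.9, 214.8, 127.3]
tcp_rot: [0.83, -0.558, 0.0, -0.0]
force: [-1.5, -0.4, 2.5]
grip_width: 0.547
```

Emit:
step_arm:
  rows:
    - [[0,0,0,0,0,0.001,-1],[0,0,0,0,0,0.002,-1],[0,0,0,0,0,0.002,-1]]

```text
t: 9.12
eef_pos: [512.2, 214.7, 126.7]
tcp_rot: [0.83, -0.558, 0.001, -0.0]
force: [-3.3, -1.3, 8.5]
grip_width: 0.554
```

Emit:
step_arm:
  rows:
    - [[0,0,0,0,0,0.001,-1],[0,0,0,0,0,0.002,-1],[0,0,0,0,0,0.002,-1]]

```text
t: 9.5
eef_pos: [512.4, 214.5, 126.6]
tcp_rot: [0.83, -0.558, 0.001, -0.0]
force: [-4.1, -1.8, 12.5]
grip_width: 0.548
```

Emit:
step_arm:
  rows:
    - [[0,0,0,0,0,0.001,-1],[0,0,0,0,0,0.002,-1],[0,0,0,0,0,0.002,-1]]

```text
t: 9.88
eef_pos: [512.5, 214.4, 126.6]
tcp_rot: [0.83, -0.557, 0.002, -0.0]
force: [-5.0, -1.5, 13.1]
grip_width: 0.545
```

Run:
```python
from h import *
plan([512,215,127],[-0.927,-0.376])
grab('scene','s5')
im=load('s5')['color'];cv2.imwrite('pics/s5c.png',cv2.resize(im[160:310,350:500],None,fx=4,fy=4))
P=cloud(load('s5')); p=P.reshape(-1,3)
k=p[(np.hypot(p[:,0]-512,p[:,1]-215)<40)&(p[:,2]>24)&(p[:,2]<170)]
for z in range(25,170,10):
    q=k[abs(k[:,2]-z)<5]
    if len(q): print(z,len(q),q.mean(0).round(1),np.ptp(q,0).round(0))
```

```text
t 9.88 pos [512.5 214.4 126.6] tooly [-0.926 -0.379 -0.002] z [ 0.003  -0.0017 -1.    ] turn [-0.12 -0.16  0.17] shift [-0.0008  0.0002 -0.0004] F [-5.  -1.5 13.1] grip 0.545
25 33 [520.3 207.6  26.5] [67. 52.  6.]
35 50 [521.2 207.1  35.6] [30. 31. 10.]
45 48 [521.9 206.5  45.6] [21. 31. 10.]
55 46 [521.4 206.8  55.2] [30. 31.  9.]
65 44 [522.1 206.   64.7] [26. 29. 10.]
75 53 [522.6 206.9  74.8] [26. 30. 10.]
85 40 [521.9 205.7  83.5] [28. 26.  9.]
95 40 [526.4 202.1  96.9] [31. 41. 10.]
105 82 [527.8 204.3 105. ] [39. 45. 10.]
115 74 [527.2 203.5 114.9] [39. 47.  9.]
125 87 [527.7 203.2 125. ] [42. 43. 10.]
135 72 [527.8 202.  134.7] [36. 39. 10.]
145 163 [519.6 205.8 147. ] [60. 48. 10.]
155 183 [512.4 210.3 152.5] [69. 45. 10.]
165 79 [518.2 211.2 165. ] [71. 41. 10.]
```

View pics/s5c.png

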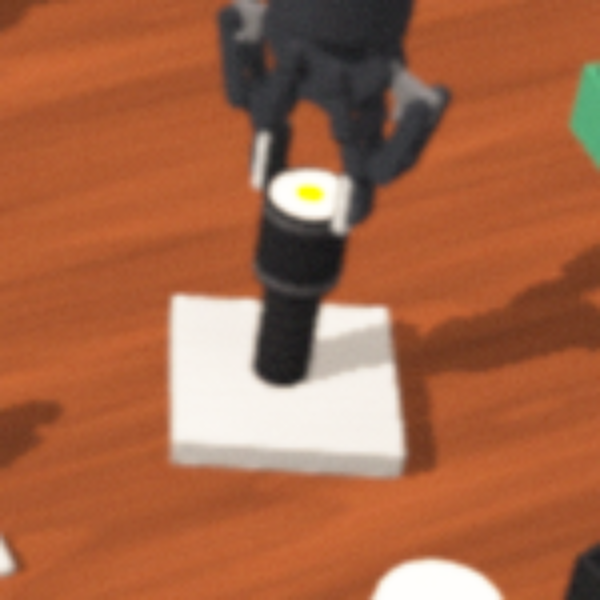

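```bash
cat > lens.py <<'E'
from h import *
import sys
def lens(tag):
    im=load(tag);c=im['color'].astype(int);P=cloud(im)
    y=(c[...,2]>200)&(c[...,1]>200)&(c[...,0]<120)
    n=(np.hypot(P[...,0]-512,P[...,1]-215)<25)&(P[...,2]>100)
    print('yellow',(y&n).sum(),np.median(P[y&n],0).round(1),P[y&n][:,2].std().round(2))
    w=(c.min(2)>170)&n&(np.hypot(P[...,0]-512,P[...,1]-215)<18); print('white',w.sum(),np.median(P[w],0).round(1))
    q=P[(w|y)&n]; q=q[abs(q[:,2]-np.median(q[:,2]))<3]
    A=np.c_[q[:,:2]-q[:,:2].mean(0),np.ones(len(q))]; s=np.linalg.lstsq(A,q[:,2],rcond=None)[0]; print('slopes',s.round(3))
lens(sys.argv[1])
E
python3 lens.py s5; python3 lens.py s4
```

```text
yellow 15 [513.4 215.5 150.5] 0.72
white 96 [509.9 210.7 150.3]
slopes [-2.30000e-02 -1.10000e-02  1.50275e+02]
yellow 16 [511.9 213.7 182.1] 1.52
white 83 [510.8 212.6 181.8]
slopes [-1.30000e-02 -8.00000e-03  1.81794e+02]
```

The lens is at z = 150.3, against 150 expected with the button flush. The TCP has stalled while the force rises, so the rim is on the plate. I'll press once more to be sure, then relax.

Emit:
step_arm:
  rows:
    - [[0.1,0.1,0,0,0,0.002,-1],[0.1,0.1,0,0,0,0.004,-1],[0.1,0.1,0,0,0,0.005,-1],[0.1,0.1,0,0,0,0.005,-1]]

```text
t: 10.42
eef_pos: [512.9, 214.0, 126.5]
tcp_rot: [0.831, -0.557, 0.004, -0.001]
force: [-9.3, -2.7, 26.2]
grip_width: 0.551
```

Emit:
step_arm:
  rows:
    - [[0,0,0,0,0,0,-1],[0,0,0,0,0,0,-1]]

```text
t: 10.68
eef_pos: [513.3, 214.3, 126.6]
tcp_rot: [0.831, -0.557, 0.004, -0.001]
force: [-1.5, -0.7, 4.2]
grip_width: 0.548
```

```bash
python3 - <<'E'
from h import *
plan([512,215,127],[-0.927,-0.376])
grab('scene','s6')
E
python3 lens.py s6
```

```text
t 10.68 pos [513.3 214.3 126.6] tooly [-0.925 -0.38  -0.007] z [ 0.0085 -0.0031 -1.    ] turn [-0.39 -0.35  0.27] shift [-0.0012  0.0009 -0.0004] F [-1.5 -0.7  4.2] grip 0.548
yellow 17 [515.5 214.6 150. ] 1.38
white 95 [508.7 214.  150.6]
slopes [ 1.40000e-02 -1.30000e-02  1.50351e+02]
```

Emit:
step_arm:
  rows:
    - [[-0.4,-0.35,0,-0.001,0.001,0,-1],[-0.4,-0.35,0,-0.001,0.001,0,-1],[-0.4,-0.35,0,-0.001,0.001,0,-1]]

```text
t: 11.1
eef_pos: [513.0, 215.2, 126.7]
tcp_rot: [0.831, -0.557, 0.0, -0.001]
force: [2.1, -0.1, 1.2]
grip_width: 0.55
```

Run:
```python
from h import *
plan([512,215,127],[-0.927,-0.376])
```

```text
t 11.1 pos [513.  215.2 126.7] tooly [-0.925 -0.38  -0.001] z [ 1.4e-03  5.0e-04 -1.0e+00] turn [-0.09 -0.    0.28] shift [-0.0001  0.001  -0.0003] F [ 2.1 -0.1  1.2] grip 0.55
```

Nearly unloaded and upright. I'll open gradually.

Emit:
step_arm:
  rows:
    - [[0,0,0,0,0,0,0.15],[0,0,0,0,0,0,0.2],[0,0,0,0,0,0,0.3],[0,0,0,0,0,0,0.6],[0,0,0,0,0,0,1]]

```text
t: 11.72
eef_pos: [512.9, 215.2, 126.6]
tcp_rot: [0.831, -0.557, 0.0, -0.0]
force: [0.2, -1.1, -0.4]
grip_width: 0.98
```

Emit:
step_arm:
  rows:
    - [[0,0,0,0,0,0,1],[0,0,0,0,0,0,1],[0,0,0,0,0,0,1]]

```text
t: 12.1
eef_pos: [512.9, 215.2, 126.7]
tcp_rot: [0.831, -0.557, 0.0, -0.001]
force: [-0.7, 0.4, -0.1]
grip_width: 1.0
```

```bash
python3 - <<'E'
from h import *
plan([512,215,280])
grab('scene','s7');grab('wrist','w7')
E
python3 lens.py s7
```

```text
t 12.1 pos [512.9 215.2 126.7] tooly [-0.925 -0.38  -0.001] z [ 1.2e-03  5.0e-04 -1.0e+00] turn [-0.08 -0.   -0.  ] shift [-1.000e-04  7.000e-04 -1.533e-01] F [-0.7  0.4 -0.1] grip 1.0
yellow 16 [512.1 214.9 150.4] 1.29
white 101 [510.5 214.7 149.9]
slopes [-1.70000e-02 -8.00000e-03  1.50042e+02]
```

View pics/w7.png

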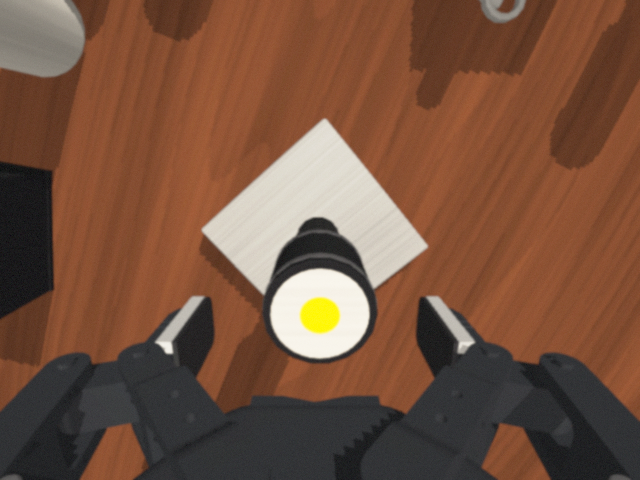

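The torch stands free and centred between the open pads at (320,313). I'll retreat straight up.

Emit:
step_arm:
  rows:
    - [[0,0,0,0,0,-0.02,1],[0,0,0,0,0,-0.05,1],[0,0,0,0,0,-0.09,1],[0,0,0,0,0,-0.13,1],[0,0,0,0,0,-0.15,1]]

```text
t: 12.82
eef_pos: [513.4, 215.5, 279.4]
tcp_rot: [0.831, -0.557, 0.001, -0.002]
force: [-0.1, -0.8, -0.3]
grip_width: 1.001
```

Emit:
step_arm:
  rows:
    - [[0,0,0,0,0,0,1],[0,0,0,0,0,0,1],[0,0,0,0,0,0,1]]

```text
t: 13.2
eef_pos: [512.8, 215.2, 277.9]
tcp_rot: [0.831, -0.557, 0.001, -0.001]
force: [1.1, 0.9, -0.2]
grip_width: 0.995
```

```bash
python3 - <<'E'
from h import *
plan([512,215,280])
grab('scene','s8');grab('wrist','w8')
P=cloud(load('s8')); p=P.reshape(-1,3)
k=p[(np.hypot(p[:,0]-512,p[:,1]-215)<40)&(p[:,2]>24)&(p[:,2]<170)]
for z in range(35,150,20):
    q=k[abs(k[:,2]-z)<5]
    if len(q): print(z,len(q),q.mean(0).round(1))
E
python3 lens.py s8
```

```text
t 13.2 pos [512.8 215.2 277.9] tooly [-0.925 -0.38  -0.003] z [ 0.0024  0.0012 -1.    ] turn [-0.15  0.01  0.  ] shift [-0.0001  0.0008 -0.0021] F [ 1.1  0.9 -0.2] grip 0.995
35 49 [521.5 206.4  35.3]
55 48 [521.1 207.2  54.7]
75 56 [521.4 206.5  74.6]
95 36 [526.5 204.8  96.9]
115 74 [527.4 203.3 114.9]
135 81 [526.8 202.9 134.4]
yellow 18 [512.3 213.9 150.5] 1.57
white 102 [511.8 214.6 150. ]
slopes [-2.10000e-02 -1.10000e-02  1.50093e+02]
```

View pics/s8.png

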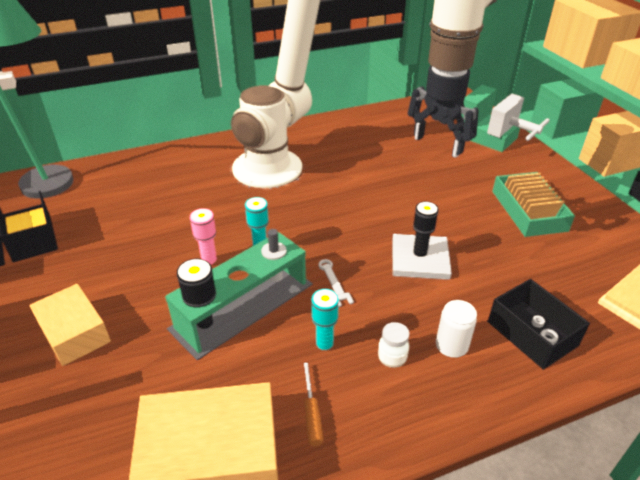

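The torch stands upright mid-plate at about (423,230). The big torch (195,283) is still in the rack and nothing else has moved.

```bash
python3 -c "
from station import manip
print(manip.finish_job())"
```

```text
the job is handed in; nothing more can be done
None
```

The smaller torch is standing free on its tail near the centre of the steel plate, with its button pressed in. The job was handed in at about 13 s of robot time.

I gripped it by the head, lifted it about 190 mm out of the rack and carried it upright to the plate. I pressed it down until the arm stopped moving, with the wrist force reading about 26 N upward. Then I eased off, straightened the tool, opened the fingers slowly and moved straight up.

**Last checks:**
- **Button:** the lens was at z ≈ 150 mm both before and after letting go. That matches the rim resting on the 20 mm plate (158 mm would mean the button was still out). There is no direct signal of the click, so "on" rests on that height and the hard stop.
- **Standing:** the torch is upright within measuring error, at about (512, 215). The plate centre measured (512, 216).
- **Other items:** the last picture shows the larger torch, the plug gauge and the pink and turquoise look-alikes where they were.

**One disagreement:** the button's resistance first showed at a tool height between 133 and 130.5 mm, slightly lower than the 135 mm I had worked out. The stop at 126.6 mm agreed with the 127 mm I expected.

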